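# Latch the clamping frame and present the screwdriver

## Task

First turn the black turnbutton on the clamping fixture square across the front rail of the steel frame, so that the frame is secured over the work piece. Then draw the longer of the two screwdrivers out of the slanted rack, stand it upright with its blade pointing straight down, and finish while holding it there in the gripper, raised with its tip about 3 cm above the slotted screw in the middle of the work piece and touching nothing else. Leave the shorter screwdriver in the rack and the frame shut.

Things in the scene. Friction and masses are not known exactly. Their poses are not given: they have to be found in the camera images.
- fixture: Clamping fixture fixed to the table: aluminium base 165 x 112 x 18 mm with a dark work piece under a square steel frame (88 x 101 mm, rails 14 mm wide, top 28 mm above the table), hinged at its far edge, shut. Origin on the table under the base; x from the turnbutton to the frame's hinge, z up. All but the turnbutton is under 32 mm high; the turnbutton's upright axis is at x = -55 mm, y = 0.
- turnbutton (a joint): Black bar 60 x 12 mm, underside 30 mm above the table, with a grip fin 40 mm long, 12 mm thick, top at 60 mm; turns on an upright axis. 0 = bar along the frame's front rail (fixture y), open; positive anticlockwise from above; +1.57 or -1.57 (either will do; stops at +-1.6) = square across the rail, secured. Starts within 0.4 of 0. Friction 0.04 N m holds it where left.
- turnbutton_grip (a point): Point on the turnbutton's axis, in the fin, 51.5 mm above the table, 8.5 mm below the fin's top; it turns with the bar: its y axis runs along the bar, the fin is 12 mm thick along its x.
- frame (a joint): Hinge of the steel frame: 0 = shut, grows as it is lifted, rad. Starts shut and must stay so.
- screw_head (a point): Centre of the top of the brass slotted screw (14 mm across) in the middle of the work piece, 27 mm above the table. Its axes are those of the fixture.
- rack: Wooden rack, fixed, base 95 x 150 mm, 103 mm high. Two screwdrivers stand in it at y = +40 and -40 mm (which is where varies), blades in 6 mm square holes 30 mm deep, handle shoulders on the slanted board, hole mouths 85 mm above the table. The holes lean 0.61 rad from vertical, handles towards the rack's -x side (facing about to the robot's left). Origin on the table; z up.
- long_driver: The longer screwdriver, 177 mm, about 50 g, loose in one of the rack's holes: handle 84 mm long, 22 mm thick, round blade 5 mm thick and 92 mm long. Its y axis runs along the tool from the blade's tip to the handle's end; origin half way along, 10.5 mm beside the tool's axis (along -z). Draw it about 95 mm along its own axis to clear the hole.
- long_driver_mid (a point): Point on the longer screwdriver's axis in the middle of its handle, 42 mm above the handle's shoulder and 134 mm from the blade's tip. Axes as long_driver (y towards the handle's end).
- long_driver_tip (a point): Tip of the longer screwdriver's blade. Axes as long_driver.
- short_driver: The shorter screwdriver, 107 mm in all, handle 56 mm long and 15 mm thick, in the other hole of the rack; stays there. Axes as for the longer one.

How it is judged:
By the outcome, as a careful person would: the job done as asked, in the order asked, and still so for the second after the job is handed in, while the arm keeps its last pose, push and grip.
It also fails if it takes over 48 s, if anything falls off the work surface, if the arm or the gripper's body presses on something with over 40 N, if the wrist force passes 120 N, or if a joint passes its speed limit or range.

## Robot

A 6-joint arm with a two-finger parallel gripper is mounted at the origin on the work surface; the furniture and walls round the work are solid. World frame = base frame: x ahead of the robot, y to its left, z up, the work surface at z = 0. Lengths are in mm, angles in degrees, forces in N, time in s.
With the tool pointing down it reaches from about 300 to 850 mm from the base axis. Payload 4.2 kg.
Tool frame: the origin (TCP) lies on the centre line of the jaws, within the pads' length; the fingertips stand 14 mm ahead of it and the grasp point (between the pads) lies 5 mm behind it; z points along the fingers, y is the line along which they close (so a half turn about z gives the same grasp; the last joint's range is limited). The gripper opens to 91 mm and grips with 3 to 60 N. Pads are 32 mm wide; open, the fingers measure 118 mm over their backs; the gripper's body (76 mm by 178 mm) begins 60 mm behind the grasp point.
Start: joints at [66.177, 18.312, 89.639, -0, 72.044, -1.146], TCP at [221.692, 530.56, 227.976] pointing down, gripper open.
Joint ranges: [-177.97, 177.97], [-48.28, 115.42], [12.27, 149.76], [-77.06, 257.06], [2.81, 150.46], [-146.56, 146.56]. Speed limits (degrees/s): [147.25, 147.25, 180, 180, 180, 180].

## Interface

Orientations are given as [roll, pitch, yaw] about the fixed x, y, z axes, in that order (R = Rz(yaw) Ry(pitch) Rx(roll)).
In Python, from workcell import env gives the robot as it stands.
- The arm moves only by the tool arm_command, never from a script. Its argument "motion" is a list of rows, each an object with "offset": the shift along the tool's x, y, z in m, a list of three; "spin": the turn about the tool's z in rad. In form: [{"offset": [tx, ty, tz], "spin": spin}, ...]. A call has 1 to 5 rows; each row shifts and turns the commanded pose from where the row before left it, along the tool's axes as they then stand; what a row does not reach is not made up. A row lasts 1/8 s, in which the tool goes at most 62.5 mm and 10.7 degrees, less where a joint would pass 70% of its speed; a pose out of reach is approached as far as the arm can. A call with a gripper value outside its range is refused whole. "jaw" is the finger opening in m, from 0 to 0.0912, set as the call begins (left out, the last holds). The fingers move at their own pace and stop on an object; "newtons" is the grip in N (left out, the last holds). Time passes only in rows, so rows that do not move let the fingers close. It gives the time, the measured TCP pose, the force, the opening and the grip force at its end, in the units of the state.
- env.state(): the state, without advancing time (a new reading comes with each control period).
- env.grab_frame(name): name is "scene" or "top" or "wrist"; returns (picture, depth): 480x640x3 uint8, blue, green, red; 480x640 float32, mm along the optical axis (not along the pixel's ray), 0 where there is no reading.
- env.camera_model(name): a dict with "fx", "fy", "cx", "cy" (pixels), "eye" and "rotation" of the camera in the world; the wrist camera has in their place "hand_eye" (4x4, takes a point from camera to tool coordinates, whose origin is the TCP and whose axes are the flange's). Camera axes: x right, y down, z forward; pixel columns grow to the right and rows downward; lengths in mm; the calibration is good to about 2 mm. A picture is of the moment at which its call begins: read the wrist's pose just before it. camera_model takes no time and is no camera call.
- env.job_done(): hands the job in; it is judged then, once.
Trained networks look in the newest picture that a camera, given by its name, has taken for a name from the list of things; names that differ only in an ending like _2 or _b are one class to them, and where a whole thing is asked for, a point or a joint stands for the part that bears it (a point fixed in the world has none). Each returns a list of dicts, best first, with "score" (0 to 1); they miss things now and then, are a little off and sometimes report something else, mostly with a low value. They report only what shows in the picture. A call takes as long as a camera call.
- env.boxes_of(camera, target): "bbox" ([left, top, right, bottom] in pixels, round what is visible of it).
- env.pinpoint(camera, target): "location" ([column, row] in pixels: a listed point, or the origin of a listed thing).
The state is a dict: "time_s": time; "qpos": joint angles; "qvel": joint speeds; "effort": joint torques, N m; "ee_pos": TCP position; "ee_rot": TCP orientation; "force": force on the tool from outside, world axes, zero at the start; "torque": the same for the moment, N m; "gripper_width": finger opening in mm; "gripper_force": force on a finger pad.
Only numpy, scipy, OpenCV 4.12 (cv2) and the standard library are available. Lean on these libraries where they do the work, as an engineer would, in place of code of your own. Each camera call takes 0.05 s, during which the arm holds its last target. There are 200 camera calls.

## Working session

There is one attempt and no reset: what is moved stays moved. The work goes in short steps, Python scripts to look and compute and a tool call to move; the robot and the scene stay as the last step left them, time stands still between calls to the robot, and variables do not carry over. Pictures are saved under pics/ and viewed, at most 10 in all, crops included, and the job is handed in when it is done.

Besides the shell and the picture viewer there is one more tool, called after ">>>" as name(argument=value, ...), one argument or row to a line, values as JSON. arm_command: Moves the arm, as the interface text tells. Its arguments: {"type":"object","properties":{"motion":{"type":"array"},"jaw":{"type":"number"},"newtons":{"type":"number"}},"required":["motion"]}

```bash
mkdir -p pics; ls; cat > h.py <<'E'
from workcell import env
import numpy as np, cv2
from scipy.spatial.transform import Rotation as R
def cam(n):
    m=env.camera_model(n)
    if 'hand_eye' in m:
        s=env.state(); T=np.eye(4); T[:3,:3]=R.from_euler('xyz',s['ee_rot'],degrees=True).as_matrix(); T[:3,3]=s['ee_pos']
        T=T@np.array(m['hand_eye']); return m,T[:3,:3],T[:3,3]
    return m,np.array(m['rotation']),np.array(m['eye'])
def ray(n,uv,c=None):
    m,Rm,e=c or cam(n); d=Rm@np.array([(uv[0]-m['cx'])/m['fx'],(uv[1]-m['cy'])/m['fy'],1]); return e,d
def at_z(n,uv,z,c=None):
    e,d=ray(n,uv,c); return e+d*(z-e[2])/d[2]
def at_d(n,uv,dep,c=None):
    e,d=ray(n,uv,c); return e+d*dep
E
python3 - <<'E'
from h import *
s=env.state(); print(s['ee_pos'],s['ee_rot'],s['time_s'])
for n in ['scene','top']:
    im,d=env.grab_frame(n); cv2.imwrite(f'pics/{n}1.png',im); np.save(f'pics/{n}d.npy',d)
    m=env.camera_model(n); print(n,m['eye'],np.round(m['rotation'],3).tolist())
    for t,z in [('turnbutton_grip',51.5),('screw_head',27),('long_driver_mid',None),('long_driver_tip',None),('fixture',0),('rack',0),('short_driver',None)]:
        for r in env.pinpoint(n,t)[:2]:
            u,v=r['location']; dep=d[int(np.clip(v,0,479)),int(np.clip(u,0,639))]
            print(t,round(r['score'],2),np.round((u,v)),'z',None if z is None else at_z(n,(u,v),z).round(), 'd',at_d(n,(u,v),dep).round())
E
```

```text
pics
[221.51682393 530.08718695 227.11144362] [-1.79895715e+02 -9.32835128e-04  1.57319577e+02] 0.0
scene [ 271.98911426 -377.4360774   887.17710034] [-152.985, -0.106, -39.817]Traceback (most recent call last):
  File "<stdin>", line 9, in <module>
  File "h.py", line 13, in at_z
    e,d=ray(n,uv,c); return e+d*(z-e[2])/d[2]
                                         ~^^^
IndexError: invalid index to scalar variable.
```

```bash
sed -i "s/return m,np.array(m\['rotation'\]),/return m,R.from_euler('xyz',m['rotation'],degrees=True).as_matrix(),/" h.py
python3 - <<'E'
from h import *
for n in ['scene','top']:
    im,d=env.grab_frame(n); cv2.imwrite(f'pics/{n}1.png',im); np.save(f'pics/{n}d.npy',d)
    m=env.camera_model(n); print(n,m['eye'],np.round(m['rotation'],3).tolist())
    for t,z in [('turnbutton_grip',51.5),('screw_head',27),('long_driver_mid',None),('long_driver_tip',None),('fixture',0),('rack',0),('short_driver',None)]:
        for r in env.pinpoint(n,t)[:2]:
            u,v=r['location']; dep=d[int(np.clip(v,0,479)),int(np.clip(u,0,639))]
            print(t,round(r['score'],2),np.round((u,v)),'z',None if z is None else at_z(n,(u,v),z).round(), 'd',at_d(n,(u,v),dep).round())
E
```

```text
scene [ 271.98911426 -377.4360774   887.17710034] [-152.985, -0.106, -39.817]
turnbutton_grip 0.66 [230. 206.] z [455. 121.  52.] d [454. 116.  60.]
screw_head 0.68 [259. 193.] z [523. 122.  27.] d [524. 124.  24.]
screw_head 0.45 [376. 314.] z [ 532. -217.   27.] d [ 534. -215.   20.]
long_driver_mid 0.9 [354. 261.] z None d [ 537. -143.  124.]
long_driver_tip 0.58 [377. 314.] z None d [ 542. -213.    2.]
long_driver_tip 0.5 [375. 282.] z None d [ 549. -186.   94.]
fixture 0.83 [254. 206.] z [504. 120.   0.] d [498. 107.  23.]
rack 0.65 [376. 281.] z [ 585. -163.    0.] d [ 553. -184.   90.]
rack 0.26 [352. 261.] z [ 577. -102.    0.] d [ 533. -141.  127.]
short_driver 0.54 [386. 249.] z None d [ 612. -147.   77.]
top [364.28936947 -63.81193468 925.82462365] [-167.879, -0.086, -82.041]
turnbutton_grip 0.64 [220. 285.] z [447. 125.  52.] d [446. 123.  61.]
screw_head 0.61 [231. 250.] z [516. 123.  27.] d [516. 122.  29.]
long_driver_mid 0.6 [376. 250.] z None d [ 531. -137.  135.]
fixture 0.93 [234. 258.] z [506. 119.   0.] d [502. 114.  24.]
rack 0.7 [382. 243.] z [ 574. -158.    0.] d [ 556. -150.   78.]
short_driver 0.53 [387. 213.] z None d [ 604. -150.  107.]
```

View pics/scene1.png

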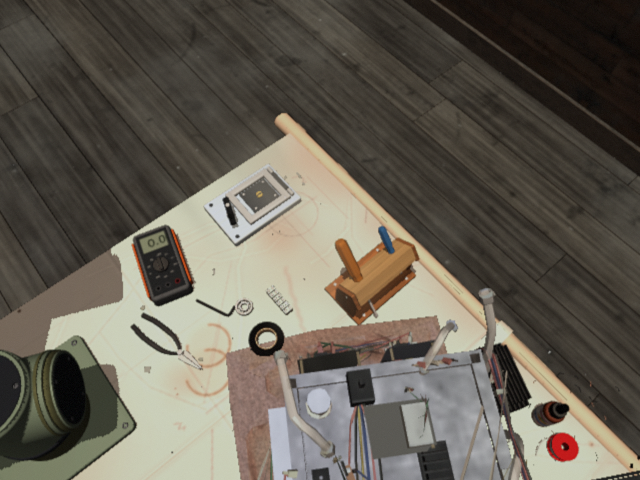

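View pics/top1.png

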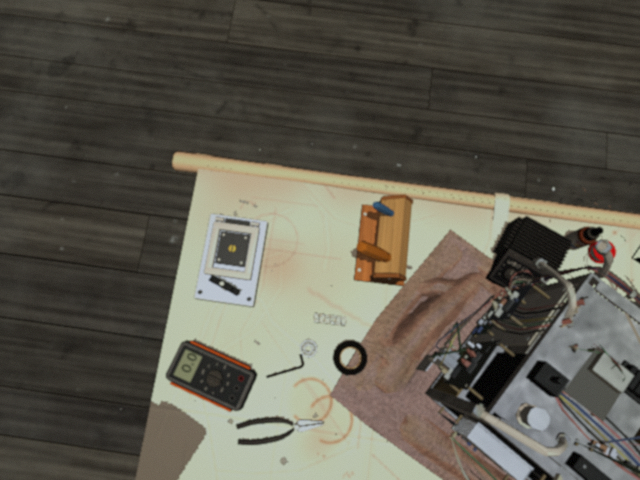

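The scene shows the fixture at about (254,206) with the bar at (230,210). The long driver has the orange handle at (350,260) and the short one the blue handle at (386,240). In the top view the bar runs (211,278)–(240,293), which is about −25°.

```bash
cat >> h.py <<'E'
def plan(p,yaw,n=None,spinfirst=False):
    """rows to TCP p (mm), yaw deg, tool down: print translations in present tool axes then spin"""
    s=env.state(); y0=s['ee_rot'][2]; 
    M=R.from_euler('xyz',s['ee_rot'],degrees=True).as_matrix()
    d=np.array(p)-s['ee_pos']; t=M.T@d; sp=-((yaw-y0+180)%360-180)
    if spinfirst: M2=R.from_euler('xyz',[180,0,yaw],degrees=True).as_matrix(); t=M2.T@d
    k=int(np.ceil(np.linalg.norm(d)/58)); ks=int(np.ceil(abs(sp)/10.3))
    print('at',np.round(s['ee_pos'],1),np.round(s['ee_rot'],1),'t',s['time_s'],'offset tot m',np.round(t/1000,4),'rows',k,'each',np.round(t/1000/max(k,1),4),'spin tot',round(np.radians(sp),3),'rows',ks,'each',round(np.radians(sp)/max(ks,1),4))
E
python3 - <<'E'
from h import *
m=env.camera_model('wrist'); print(np.round(m['hand_eye'],3).tolist(),m['fx'])
plan([430,123,240],63); 
# top-view bar/fin: points high in depth near fixture, from both cameras
for n in ['scene','top']:
    d=np.load(f'pics/{n}d.npy'); vs,us=np.mgrid[150:330,180:320]; vs,us=vs.ravel(),us.ravel()
    P=np.array([at_d(n,(u,v),d[v,u]) for u,v in zip(us,vs)]); k=(P[:,2]>45)&(P[:,2]<75)&(P[:,1]>80)&(P[:,0]<500)
    Q=P[k][:,:2]; c=Q.mean(0); w=np.linalg.svd(Q-c)[2][0]; print(n,k.sum(),c,np.degrees(np.arctan2(w[1],w[0])))
E
```

```text
[[-0.0, -0.971, -0.24, 66.983], [1.0, -0.0, 0.0, 0.709], [-0.0, -0.24, 0.971, -156.636], [0.0, 0.0, 0.0, 1.0]] 404.8608022566505
at [221.7 530.6 228. ] [180.    0.  157.3] t 0.9 offset tot m [-0.3493 -0.2957 -0.012 ] rows 8 each [-0.0437 -0.037  -0.0015] spin tot 1.646 rows 10 each 0.1646Traceback (most recent call last):
  File "<stdin>", line 7, in <module>
  File "h.py", line 15, in at_d
    e,d=ray(n,uv,c); return e+d*dep
        ~~~^^^^^^^^
  File "h.py", line 11, in ray
    m,Rm,e=c or cam(n); d=Rm@np.array([(uv[0]-m['cx'])/m['fx'],(uv[1]-m['cy'])/m['fy'],1]); return e,d
                ~~~^^^
  File "h.py", line 5, in cam
    m=env.camera_model(n)
ValueError: time passes only in moves, steps and waits
```

>>> arm_command(
  motion=[
    {"offset": [-0.044, -0.037, -0.001], "spin": 0},
    {"offset": [-0.044, -0.037, -0.001], "spin": 0},
    {"offset": [-0.044, -0.037, -0.001], "spin": 0},
    {"offset": [-0.044, -0.037, -0.001], "spin": 0},
    {"offset": [-0.044, -0.037, -0.001], "spin": 0},
  ],
)

```text
time_s: 1.52
ee_pos: [354.0, 273.5, 233.2]
ee_rot: [180.0, 0.0, 157.4]
force: [1.5, 0.0, 0.3]
gripper_width: 91.0
gripper_force: 0.0
```

>>> arm_command(
  motion=[
    {"offset": [-0.044, -0.037, -0.001], "spin": 0},
    {"offset": [-0.044, -0.037, -0.001], "spin": 0},
    {"offset": [-0.041, -0.037, -0.001], "spin": 0},
    {"offset": [0, 0, 0], "spin": 0.165},
    {"offset": [0, 0, 0], "spin": 0.165},
  ],
)

```text
time_s: 2.15
ee_pos: [429.9, 121.9, 236.0]
ee_rot: [180.0, -0.0, 138.0]
force: [-0.8, 0.6, -0.5]
gripper_width: 90.8
gripper_force: 0.0
```

>>> arm_command(
  motion=[
    {"offset": [0, 0, 0], "spin": 0.165},
    {"offset": [0, 0, 0], "spin": 0.165},
    {"offset": [0, 0, 0], "spin": 0.165},
    {"offset": [0, 0, 0], "spin": 0.165},
    {"offset": [0, 0, 0], "spin": 0.165},
  ],
)

```text
time_s: 2.78
ee_pos: [429.6, 122.9, 236.0]
ee_rot: [180.0, -0.0, 90.8]
force: [-0.6, 0.0, -0.4]
gripper_width: 91.3
gripper_force: 0.0
```

>>> arm_command(
  motion=[
    {"offset": [0, 0, 0], "spin": 0.165},
    {"offset": [0, 0, 0], "spin": 0.165},
    {"offset": [0, 0, 0], "spin": 0.165},
    {"offset": [0, 0, 0], "spin": 0},
    {"offset": [0, 0, 0], "spin": 0},
  ],
)

```text
time_s: 3.4
ee_pos: [429.6, 122.9, 236.0]
ee_rot: [180.0, -0.0, 62.9]
force: [-0.7, -0.0, 0.9]
gripper_width: 90.9
gripper_force: 0.0
```

```bash
python3 - <<'E'
from h import *
c=cam('wrist'); s=env.state(); print(np.round(s['ee_pos'],1),np.round(s['ee_rot'],1),s['time_s'])
im,d=env.grab_frame('wrist'); cv2.imwrite('pics/w1.png',im); np.save('pics/w1d.npy',d)
for t,z in [('turnbutton_grip',51.5),('screw_head',27),('fixture',0)]:
    for r in env.pinpoint('wrist',t)[:2]: print(t,round(r['score'],2),np.round(r['location']),at_z('wrist',r['location'],z,c).round(1))
m,Rm,e=c
vs,us=np.mgrid[0:480,0:640]; P=np.stack([(us-m['cx'])/m['fx']*d,(vs-m['cy'])/m['fy']*d,d],-1)@Rm.T+e
def fit(k,l):
    Q=P[k][:,:2].astype(np.float32); r=cv2.minAreaRect(Q); print(l,len(Q),np.round(r[0],1),np.round(r[1],1),round(r[2],1), P[k][:,2].mean().round(1))
near=(abs(P[...,0]-450)<60)&(abs(P[...,1]-123)<60)&(d>0)
fit(near&(P[...,2]>54)&(P[...,2]<70),'fin')
near=(abs(P[...,0]-500)<130)&(abs(P[...,1]-120)<90)&(d>0)
fit(near&(P[...,2]>12)&(P[...,2]<36),'base')
E
```

```text
[429.6 122.9 236. ] [180.   -0.   62.9] 3.4
turnbutton_grip 0.97 [344. 212.] [450.7 122.6  51.5]
screw_head 0.69 [414. 172.] [522.1 122.1  27. ]
fixture 0.62 [389. 178.] [502.5 123.4   0. ]
fin 660 [451.  122.4] [40.1 12. ] 70.0 58.9
base 20727 [503.5 122.3] [112.  165.3] 89.9 21.9
```

View pics/w1.png

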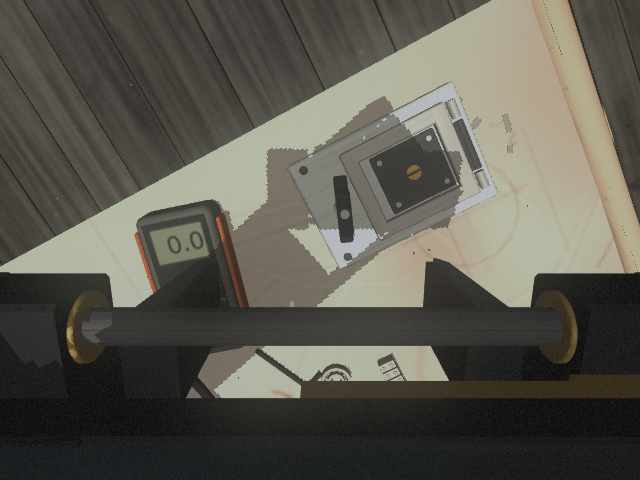

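The fin fits at (451,122), 40.1×12 mm, with the bar at yaw 70° (−0.35 rad). The fixture is aligned with the world axes, centred at (503.5,122.3). The screw shows at pixel (414,172).

```bash
python3 - <<'E'
from h import *
plan([450.7,122.5,50],70)
E
```

```text
at [429.6 122.9 236. ] [180.   -0.   62.8] t 3.6 offset tot m [0.0093 0.0189 0.186 ] rows 4 each [0.0023 0.0047 0.0465] spin tot -0.125 rows 1 each -0.125
```

>>> arm_command(
  motion=[
    {"offset": [0.009, 0.019, 0], "spin": 0},
    {"offset": [0, 0, 0.05], "spin": -0.125},
    {"offset": [0, 0, 0.05], "spin": 0},
    {"offset": [0, 0, 0.05], "spin": 0},
    {"offset": [0, 0, 0.036], "spin": 0},
  ],
  jaw=0.05,
)

```text
time_s: 4.22
ee_pos: [449.9, 122.0, 48.1]
ee_rot: [-179.9, 0.1, 70.0]
force: [-0.0, -0.1, -0.6]
gripper_width: 49.9
gripper_force: 0.0
```

>>> arm_command(
  motion=[
    {"offset": [0, 0, 0], "spin": 0},
    {"offset": [0, 0, 0], "spin": 0},
    {"offset": [0, 0, 0], "spin": 0},
    {"offset": [0, 0, 0], "spin": 0},
    {"offset": [0, 0, 0], "spin": 0},
  ],
  jaw=0.0,
  newtons=20,
)

```text
time_s: 4.85
ee_pos: [450.9, 122.6, 51.1]
ee_rot: [179.9, -0.1, 69.9]
force: [-1.3, 1.6, 7.4]
gripper_width: 11.8
gripper_force: 20.0
```

>>> arm_command(
  motion=[
    {"offset": [0, 0, 0], "spin": 0.14},
    {"offset": [0, 0, 0], "spin": 0.14},
    {"offset": [0, 0, 0], "spin": 0.14},
    {"offset": [0, 0, 0], "spin": 0.14},
    {"offset": [0, 0, 0], "spin": 0.14},
  ],
)

```text
time_s: 5.48
ee_pos: [451.4, 122.2, 51.1]
ee_rot: [179.9, -0.1, 29.6]
force: [-1.1, -0.4, 6.4]
gripper_width: 12.0
gripper_force: 20.0
```

>>> arm_command(
  motion=[
    {"offset": [0, 0, 0], "spin": 0.14},
    {"offset": [0, 0, 0], "spin": 0.14},
    {"offset": [0, 0, 0], "spin": 0.14},
    {"offset": [0, 0, 0], "spin": 0.1},
    {"offset": [0, 0, 0], "spin": 0},
  ],
)

```text
time_s: 6.1
ee_pos: [451.5, 121.7, 51.1]
ee_rot: [180.0, -0.1, 0.1]
force: [-1.3, -2.8, 6.1]
gripper_width: 11.9
gripper_force: 20.0
```

>>> arm_command(
  motion=[
    {"offset": [0, 0, 0], "spin": 0},
    {"offset": [0, 0, 0], "spin": 0},
    {"offset": [0, 0, 0], "spin": 0},
    {"offset": [0, 0, -0.05], "spin": 0},
    {"offset": [0, 0, -0.05], "spin": 0},
  ],
  jaw=0.05,
)

```text
time_s: 6.72
ee_pos: [450.1, 122.2, 150.6]
ee_rot: [180.0, 0.1, 0.1]
force: [-0.0, 0.3, 0.4]
gripper_width: 50.1
gripper_force: 0.0
```

>>> arm_command(
  motion=[
    {"offset": [0, 0, -0.05], "spin": 0},
    {"offset": [0, 0, -0.036], "spin": 0},
    {"offset": [-0.03, 0, 0], "spin": 0},
  ],
)

```text
time_s: 7.1
ee_pos: [423.3, 122.8, 238.8]
ee_rot: [-179.9, -0.4, 0.0]
force: [0.1, 0.6, -0.5]
gripper_width: 50.4
gripper_force: 0.0
```

```bash
cat >> h.py <<'E'
def cloud(n,save):
    c=cam(n); im,d=env.grab_frame(n); cv2.imwrite(f'pics/{save}.png',im); m,Rm,e=c
    vs,us=np.mgrid[0:480,0:640]; P=np.stack([(us-m['cx'])/m['fx']*d,(vs-m['cy'])/m['fy']*d,d],-1)@Rm.T+e
    P[d<=0]=np.nan; return c,im,P
def fit(P,k,l):
    Q=P[k][:,:2].astype(np.float32); r=cv2.minAreaRect(Q); print(l,len(Q),np.round(r[0],1),np.round(r[1],1),round(r[2],1), P[k][:,2].mean().round(1))
E
python3 - <<'E'
from h import *
c,im,P=cloud('wrist','w2')
near=(abs(P[...,0]-450)<60)&(abs(P[...,1]-123)<60)
fit(P,near&(P[...,2]>54)&(P[...,2]<70),'fin')
fit(P,(abs(P[...,0]-500)<130)&(abs(P[...,1]-120)<90)&(P[...,2]>12)&(P[...,2]<36),'base')
r=env.pinpoint('wrist','screw_head')[0]; print(r, at_z('wrist',r['location'],27,c))
plan([540,-130,260],90)
E
```

```text
fin 657 [451.3 122.3] [39.4 11. ] 0.3 59.0
base 22419 [503.7 122.3] [112.2 164.1] 89.9 21.9
{'location': [321.8, 105.6], 'score': 0.85} [522.68766566 123.68552559  27.        ]
at [418.4 122.  236.3] [-1.8e+02  0.0e+00  1.0e-01] t 7.2 offset tot m [ 0.1212  0.2522 -0.0238] rows 5 each [ 0.0242  0.0504 -0.0048] spin tot -1.569 rows 9 each -0.1744
```

>>> arm_command(
  motion=[
    {"offset": [0.024, 0.045, -0.006], "spin": 0},
    {"offset": [0.024, 0.045, -0.006], "spin": 0},
    {"offset": [0.024, 0.045, -0.006], "spin": 0},
    {"offset": [0.024, 0.045, -0.006], "spin": 0},
    {"offset": [0.024, 0.045, -0.006], "spin": 0},
  ],
)

```text
time_s: 7.82
ee_pos: [541.9, -104.5, 265.4]
ee_rot: [-180.0, 0.0, 0.0]
force: [0.0, 0.1, -0.1]
gripper_width: 49.7
gripper_force: 0.0
```

>>> arm_command(
  motion=[
    {"offset": [0, 0, 0], "spin": -0.174},
    {"offset": [0, 0, 0], "spin": -0.174},
    {"offset": [0, 0, 0], "spin": -0.174},
    {"offset": [0, 0, 0], "spin": -0.174},
    {"offset": [0, 0, 0], "spin": -0.174},
  ],
)

```text
time_s: 8.45
ee_pos: [541.2, -102.9, 265.1]
ee_rot: [-180.0, 0.0, 50.2]
force: [-0.5, -0.3, -0.7]
gripper_width: 50.2
gripper_force: 0.0
```

>>> arm_command(
  motion=[
    {"offset": [0, 0, 0], "spin": -0.174},
    {"offset": [0, 0, 0], "spin": -0.174},
    {"offset": [0, 0, 0], "spin": -0.174},
    {"offset": [0, 0, 0], "spin": -0.174},
    {"offset": [0, 0, 0], "spin": 0},
  ],
)

```text
time_s: 9.07
ee_pos: [541.1, -102.9, 265.2]
ee_rot: [-180.0, -0.0, 89.7]
force: [0.2, 0.6, -0.9]
gripper_width: 50.0
gripper_force: 0.0
```

```bash
python3 - <<'E'
from h import *
c,im,P=cloud('wrist','w3'); np.save('pics/w3P.npy',P)
s=env.state(); print(np.round(s['ee_pos'],1),np.round(s['ee_rot'],1),s['time_s'])
for t in ['long_driver_mid','long_driver','rack','short_driver']:
    for r in env.pinpoint('wrist',t)[:2]:
        u,v=np.clip(np.array(r['location']).astype(int),0,[639,479]); print(t,round(r['score'],2),u,v,P[v,u].round())
hsv=cv2.cvtColor(im,cv2.COLOR_BGR2HSV)
for r in env.boxes_of('wrist','long_driver')[:1]: print(r)
E
```

```text
[ 541.  -102.8  265.3] [-180.    -0.    89.6] 9.125
long_driver_mid 0.59 312 269 [ 535. -123.  147.]
long_driver 0.73 312 273 [ 534. -128.  140.]
rack 0.87 354 259 [ 576. -157.    7.]
short_driver 0.76 401 279 [571. -85. 279.]
{'bbox': [291.0, 238.2, 324.8, 294.0], 'score': 0.94}
```

View pics/w3.png

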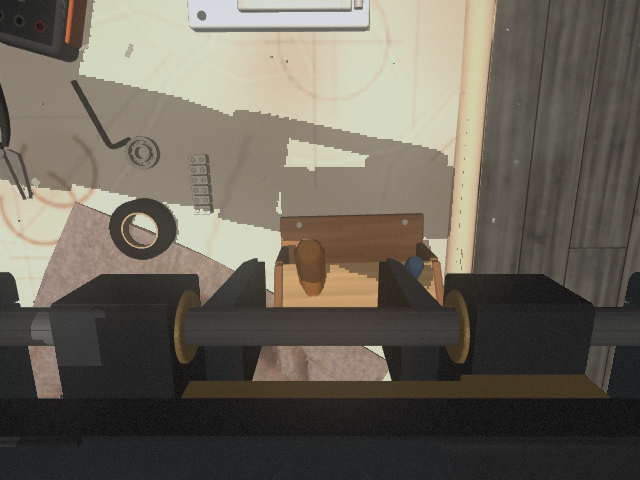

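The long handle is at (312,265) and the rack's base plate sticks out at rows 215–262. I'll fit the handle as a cylinder.

```bash
python3 - <<'E'
from h import *
from scipy.optimize import least_squares
P=np.load('pics/w3P.npy'); im=cv2.imread('pics/w3.png')
Q=P[236:297,288:328].reshape(-1,3); Q=Q[(Q[:,2]>95)&(Q[:,2]<190)&(abs(Q[:,0]-536)<20)]
print(len(Q),Q.min(0).round(),Q.max(0).round())
def f(p):
    a=np.array([p[2],p[3],1.]); a/=np.linalg.norm(a); w=Q-[p[0],p[1],135]; return np.linalg.norm(np.cross(w,a),axis=1)-11
r=least_squares(f,[536,-140,0,.7],loss='soft_l1'); p=r.x
a=np.array([p[2],p[3],1.]); a/=np.linalg.norm(a)
print('axis pt z135',p[:2].round(1),'dir',a.round(3),'tilt',np.degrees(np.arccos(a[2])).round(1),'rms',np.sqrt((r.fun**2).mean()).round(2))
t=(Q-[p[0],p[1],135])@a; print('end',([p[0],p[1],135]+a*np.percentile(t,99)).round(1),'low',([p[0],p[1],135]+a*t.min()).round(1))
# rack plate: z profile
for z0,z1 in [(4,30),(80,112)]:
    k=(P[...,2]>z0)&(P[...,2]<z1)&(abs(P[...,0]-575)<95)&(P[...,1]<-80)&(P[...,1]>-240); fit(P,k,(z0,z1))
for u in (340,):
    for v in range(206,300,6): print(v,P[v,u].round(0),end=' ')
E
```

```text
1377 [ 522. -162.   95.] [ 544. -101.  156.]
axis pt z135 [ 535.1 -141.3] dir [-0.011  0.719  0.695] tilt 45.9 rms 4.48
end [ 534.7 -114.6  160.8] low [ 535.6 -171.7  105.5]
(4, 30) 6004 [ 563.9 -158.6] [169.1  98.3] 1.1 8.1
(80, 112) 3169 [ 573.5 -158.1] [149.5  32.3] 0.1 88.2
206 [ 561. -101.    1.] 212 [ 561. -107.    1.] 218 [ 561. -112.    7.] 224 [ 561. -119.    8.] 230 [ 561. -125.    9.] 236 [ 561. -131.    9.] 242 [ 561. -138.    8.] 248 [ 561. -144.    9.] 254 [ 561. -151.    9.] 260 [ 561. -158.    8.] 266 [ 558. -144.   72.] 272 [ 558. -148.   77.] 278 [ 558. -153.   79.] 284 [ 557. -158.   83.] 290 [ 557. -162.   86.] 296 [ 557. -166.   90.]
```

```bash
python3 - <<'E'
from h import *
from scipy.optimize import least_squares
P=np.load('pics/w3P.npy')
Q=P[236:297,288:328].reshape(-1,3); h=Q[:,2]-(81-.75*(Q[:,1]+155)); Q=Q[(h>8)&(Q[:,2]<165)&(abs(Q[:,0]-535)<16)]
g=np.tan(.61)
def f(p,g=None):
    a=np.array([0,p[2],1.]); a/=np.linalg.norm(a); w=Q-[p[0],p[1],135]; return np.linalg.norm(np.cross(w,a),axis=1)-11
for lock in (0,1):
    r=least_squares(f if not lock else (lambda q:f([q[0],q[1],g])),[535,-138,.7][:3-lock],loss='soft_l1',f_scale=1.); p=list(r.x)+[g]*lock
    a=np.array([0,p[2],1.]); a/=np.linalg.norm(a); t=(Q-[p[0],p[1],135])@a
    print(len(Q),'pt z135',np.round(p[:2],1),'tilt',np.degrees(np.arccos(a[2])).round(1),'rms',np.sqrt((r.fun**2).mean()).round(2),'end',([p[0],p[1],135]+a*np.percentile(t,99)).round(1),'low',([p[0],p[1],135]+a*t.min()).round(1),'y at z85',p[1]-50*p[2])
plan([535,-130,200],90)
E
```

```text
1387 pt z135 [ 535.1 -141.1] tilt 45.7 rms 4.49 end [ 535.1 -114.7  160.8] low [ 535.1 -172.1  104.8] y at z85 -192.4319465853635
1387 pt z135 [ 537.6 -136.3] tilt 35.0 rms 5.61 end [ 537.6 -118.5  160.4] low [ 537.6 -163.9   95.5] y at z85 -171.20454344451753
at [ 540.8 -102.8  265.8] [-180.    -0.    89.7] t 9.375 offset tot m [-0.0273 -0.0057  0.0658] rows 2 each [-0.0136 -0.0028  0.0329] spin tot -0.005 rows 1 each -0.0051
```

```bash
python3 - <<'E'
from h import *
P=np.load('pics/w3P.npy')
for v in range(234,300,5): print(v,[tuple(P[v,u].round().astype(int)) for u in (296,304,312,320,330)])
E
```

```text
234 [(np.int64(514), np.int64(-129), np.int64(7)), (np.int64(523), np.int64(-129), np.int64(9)), (np.int64(531), np.int64(-129), np.int64(9)), (np.int64(540), np.int64(-129), np.int64(9)), (np.int64(550), np.int64(-129), np.int64(9))]
239 [(np.int64(514), np.int64(-134), np.int64(8)), (np.int64(523), np.int64(-135), np.int64(7)), (np.int64(535), np.int64(-102), np.int64(142)), (np.int64(540), np.int64(-134), np.int64(8)), (np.int64(550), np.int64(-134), np.int64(8))]
244 [(np.int64(514), np.int64(-140), np.int64(8)), (np.int64(529), np.int64(-104), np.int64(148)), (np.int64(535), np.int64(-104), np.int64(148)), (np.int64(540), np.int64(-106), np.int64(143)), (np.int64(550), np.int64(-140), np.int64(7))]
249 [(np.int64(524), np.int64(-108), np.int64(148)), (np.int64(529), np.int64(-107), np.int64(151)), (np.int64(535), np.int64(-107), np.int64(152)), (np.int64(540), np.int64(-107), np.int64(151)), (np.int64(550), np.int64(-145), np.int64(8))]
254 [(np.int64(524), np.int64(-111), np.int64(149)), (np.int64(529), np.int64(-110), np.int64(153)), (np.int64(535), np.int64(-110), np.int64(15
[... 1580 characters left out ...]
p.int64(-161), np.int64(85)), (np.int64(527), np.int64(-153), np.int64(106)), (np.int64(533), np.int64(-152), np.int64(110)), (np.int64(540), np.int64(-153), np.int64(106)), (np.int64(549), np.int64(-161), np.int64(85))]
294 [(np.int64(519), np.int64(-165), np.int64(87)), (np.int64(526), np.int64(-164), np.int64(89)), (np.int64(533), np.int64(-163), np.int64(94)), (np.int64(540), np.int64(-165), np.int64(87)), (np.int64(548), np.int64(-164), np.int64(90))]
299 [(np.int64(519), np.int64(-169), np.int64(90)), (np.int64(526), np.int64(-168), np.int64(92)), (np.int64(533), np.int64(-168), np.int64(91)), (np.int64(540), np.int64(-168), np.int64(91)), (np.int64(548), np.int64(-168), np.int64(91))]
```

>>> arm_command(
  motion=[
    {"offset": [-0.029, -0.007, 0], "spin": 0},
    {"offset": [0, 0, 0.045], "spin": 0},
    {"offset": [0, 0, 0.045], "spin": 0},
    {"offset": [0, 0, 0.04], "spin": 0},
    {"offset": [0, 0, 0.022], "spin": 0},
  ],
)

```text
time_s: 10.0
ee_pos: [532.6, -131.4, 111.8]
ee_rot: [-179.8, -0.1, 89.7]
force: [-0.6, -0.3, 0.1]
gripper_width: 49.9
gripper_force: 0.0
```

>>> arm_command(
  motion=[
    {"offset": [0, 0, 0], "spin": 0},
    {"offset": [0, 0, 0], "spin": 0},
    {"offset": [0, 0, 0], "spin": 0},
    {"offset": [0, 0, 0], "spin": 0},
    {"offset": [0, 0, 0], "spin": 0},
  ],
  jaw=0.0,
  newtons=20,
)

```text
time_s: 10.62
ee_pos: [534.0, -131.9, 115.0]
ee_rot: [179.9, 0.0, 89.8]
force: [-1.8, 0.3, 5.7]
gripper_width: 21.7
gripper_force: 20.0
```

>>> arm_command(
  motion=[
    {"offset": [0.0115, 0, -0.0164], "spin": 0},
    {"offset": [0.0115, 0, -0.0164], "spin": 0},
    {"offset": [0.0115, 0, -0.0164], "spin": 0},
    {"offset": [0.0115, 0, -0.0164], "spin": 0},
    {"offset": [0.0115, 0, -0.0164], "spin": 0},
  ],
)

```text
time_s: 11.25
ee_pos: [534.0, -73.4, 197.3]
ee_rot: [180.0, 0.0, 89.8]
force: [0.7, -0.6, 0.6]
gripper_width: 21.4
gripper_force: 20.0
```

>>> arm_command(
  motion=[
    {"offset": [0.0115, 0, -0.0164], "spin": 0},
    {"offset": [0.02, 0, -0.02], "spin": 0},
    {"offset": [0.04, 0, 0], "spin": 0},
    {"offset": [0.02, 0, 0], "spin": 0},
    {"offset": [0, 0, 0], "spin": 0},
  ],
)

```text
time_s: 11.88
ee_pos: [534.2, 18.1, 232.5]
ee_rot: [-180.0, 0.0, 89.9]
force: [0.2, -1.0, -0.1]
gripper_width: 21.8
gripper_force: 20.0
```

```bash
python3 - <<'E'
from h import *
s=env.state(); print(np.round(s['ee_pos'],1),s['force'].round(1),s['gripper_width'])
c,im,P=cloud('scene','s2'); cv2.imwrite('pics/s2c.png',cv2.resize(im[130:370,220:460],None,fx=2.5,fy=2.5))
for t in ['long_driver_mid','long_driver_tip']:
    for r in env.pinpoint('scene',t)[:2]: print(t,r)
E
```

```text
[534.2  18.1 232.5] [ 0.2 -1.  -0.1] 21.775616559812978
long_driver_mid {'location': [294.5, 163.3], 'score': 0.64}
long_driver_tip {'location': [325.5, 226.7], 'score': 0.9}
```

View pics/s2c.png

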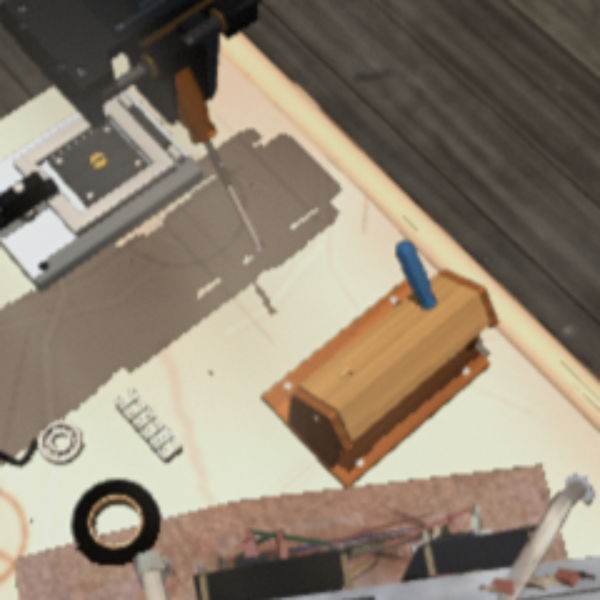

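```bash
python3 - <<'E'
from h import *
e,d=ray('scene',(325.5,226.7)); p=e+d*(534-e[0])/d[0]; print('tip on plane x=534',p.round(1))
g=np.array([534,18.1,237.5]); v=g-p; print(np.linalg.norm(v),np.degrees(np.arctan2(v[1],v[2])))
P=np.load('pics/w3P.npy')
for u in (300,340,400): 
  print([(int(a),int(b)) for a,b in P[204:228:2,u,1:]])
E
```

```text
tip on plane x=534 [534.  -72.5 147.4]
127.8111294196955 45.172691451651055
[(-98, 0), (-100, 0), (-102, 1), (-104, 1), (-107, 0), (-108, 1), (-110, 3), (-112, 7), (-114, 7), (-116, 8), (-118, 7), (-120, 9)]
[(-98, 0), (-100, 1), (-103, -1), (-105, 0), (-107, 0), (-109, 0), (-110, 7), (-112, 7), (-114, 7), (-116, 6), (-118, 7), (-120, 8)]
[(-99, 0), (-101, 0), (-103, 0), (-105, 0), (-107, 0), (-108, 6), (-110, 7), (-112, 6), (-114, 7), (-116, 8), (-118, 7), (-121, 7)]
```

```bash
python3 - <<'E'
from h import *
im,d=env.grab_frame('top')
rs=env.pinpoint('top','long_driver_tip')[:2]; print(rs)
s=cv2.imread('pics/s2.png')
u,v=map(int,rs[0]['location']) if rs else (320,240)
a=cv2.resize(s[180:240,280:340],(400,400),interpolation=cv2.INTER_NEAREST); b=cv2.resize(im[max(v-30,0):v+30,u-30:u+30],(400,400),interpolation=cv2.INTER_NEAREST); print('top crop origin',u-30,v-30)
cv2.imwrite('pics/tips.png',np.hstack([a,b]))
if rs:
    A=[];B=[]
    for n,uv in (('scene',(324.5,228.5)),('top',rs[0]['location'])):
        e,dd=ray(n,uv); dd/=np.linalg.norm(dd); M=np.eye(3)-np.outer(dd,dd); A.append(M);B.append(M@e)
    x=np.linalg.solve(sum(A),sum(B)); print(x.round(1),[np.linalg.norm(M@x-b).round(1) for M,b in zip(A,B)])
E
```

```text
[{'location': [331.6, 246.9], 'score': 0.45}]
top crop origin 301 216
[531.8 -65.1 128.7] [np.float64(5.3), np.float64(5.3)]
```

View pics/tips.png

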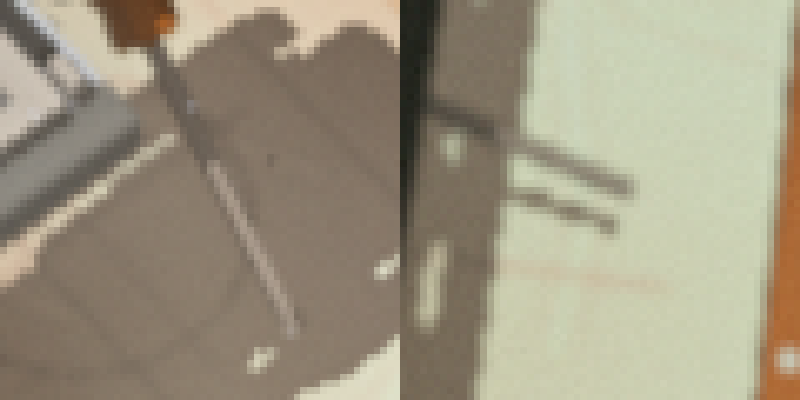

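```bash
python3 - <<'E'
from h import *
for tuv in ((335.5,243.7),(333.2,250.2)):
    A=[];B=[]
    for n,uv in (('scene',(324.2,229.8)),('top',tuv)):
        e,dd=ray(n,uv); dd/=np.linalg.norm(dd); M=np.eye(3)-np.outer(dd,dd); A.append(M);B.append(M@e)
    x=np.linalg.solve(sum(A),sum(B)); v=np.array([534,18.1,237.5])-x; print(x.round(1),np.linalg.norm(M@x-B[1]).round(1),'len',np.linalg.norm(v).round(1),'tilt y',np.degrees(np.arctan2(v[1],v[2])).round(1))
E
```

```text
[533.1 -69.3 132.2] 0.8 len 136.9 tilt y 39.7
[526.6 -68.9 134.9] 6.4 len 134.7 tilt y 40.3
```

>>> arm_command(
  motion=[
    {"offset": [-0.026, 0, 0.03], "spin": 0},
    {"offset": [0, 0, 0.035], "spin": 0},
    {"offset": [0, 0, 0.035], "spin": 0},
    {"offset": [0, 0, 0.029], "spin": 0},
    {"offset": [0, 0, 0], "spin": 0},
  ],
  newtons=12,
)

```text
time_s: 12.75
ee_pos: [532.6, -9.4, 101.5]
ee_rot: [-179.7, 0.0, 89.7]
force: [-0.2, -0.3, -0.2]
gripper_width: 21.8
gripper_force: 12.0
```

```bash
python3 - <<'E'
from h import *
s=env.state(); print(np.round(s['ee_pos'],1),s['force'].round(1),s['gripper_width'])
im,d=env.grab_frame('scene'); cv2.imwrite('pics/s3.png',im); r=env.pinpoint('scene','long_driver_tip')[:1]; print(r)
im2,d=env.grab_frame('top'); r2=env.pinpoint('top','long_driver_tip')[:1]; print(r2)
cv2.imwrite('pics/tips2.png',np.hstack([cv2.resize(im[200:280,310:390],(400,400),interpolation=cv2.INTER_NEAREST),cv2.resize(im2[200:280,310:390],(400,400),interpolation=cv2.INTER_NEAREST)]))
E
```

```text
[532.6  -9.4 101.5] [-0.2 -0.3 -0.2] 21.84220417492134
[{'location': [332.3, 269.5], 'score': 0.67}]
[{'location': [343.0, 259.8], 'score': 0.47}]
```

View pics/tips2.png

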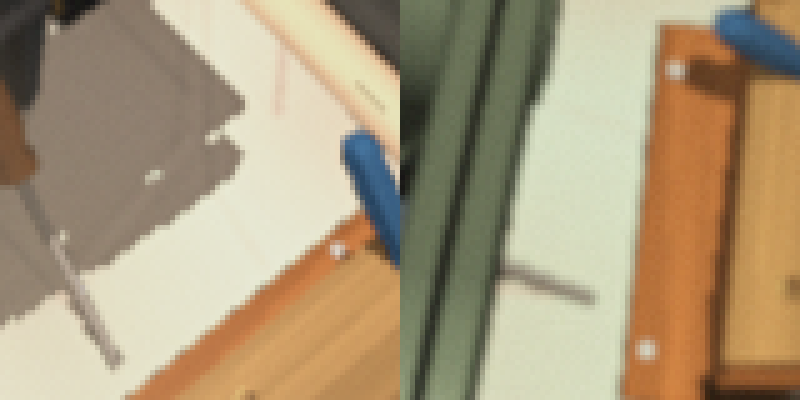

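The tip is at scene (333.6,273) and top (348.6,259), about 15 mm short of the plate edge and just over the table. Next I pivot it against the plate edge.

>>> arm_command(
  motion=[
    {"offset": [-0.008, 0, 0], "spin": 0},
    {"offset": [-0.009, 0, -0.002], "spin": 0},
    {"offset": [-0.008, 0, -0.006], "spin": 0},
    {"offset": [-0.008, 0, -0.005], "spin": 0},
    {"offset": [0, 0, 0], "spin": 0},
  ],
)

```text
time_s: 13.58
ee_pos: [534.7, -42.6, 117.4]
ee_rot: [179.9, 0.0, 89.7]
force: [0.8, 2.1, 4.7]
gripper_width: 21.4
gripper_force: 12.0
```

```bash
cat >> h.py <<'E'
def tri(p,q):
    A=[];B=[]
    for n,uv in (('scene',p),('top',q)):
        e,dd=ray(n,uv); dd/=np.linalg.norm(dd); M=np.eye(3)-np.outer(dd,dd); A.append(M);B.append(M@e)
    x=np.linalg.solve(sum(A),sum(B)); return x,np.linalg.norm(A[1]@x-B[1])
E
python3 - <<'E'
from h import *
print('before',tri((333.6,273),(348.6,259.4)))
s=env.state(); print(np.round(s['ee_pos'],1),s['force'].round(1),s['gripper_width'],s['time_s'])
im,d=env.grab_frame('scene'); r=env.pinpoint('scene','long_driver_tip')[:1]; print(r)
im2,d=env.grab_frame('top'); r2=env.pinpoint('top','long_driver_tip')[:1]; print(r2)
cv2.imwrite('pics/tips3.png',np.hstack([cv2.resize(im[200:300,290:390],(400,400),interpolation=cv2.INTER_NEAREST),cv2.resize(im2[220:280,320:380],(400,400),interpolation=cv2.INTER_NEAREST)]))
E
```

```text
before (array([ 5.33427422e+02, -9.88428447e+01, -4.01009310e-01]), np.float64(0.06639246580757556))
[534.7 -42.6 117.4] [0.8 2.1 4.7] 21.36881946479411 13.575
[{'location': [340.8, 275.9], 'score': 0.71}]
[]
```

View pics/tips3.png

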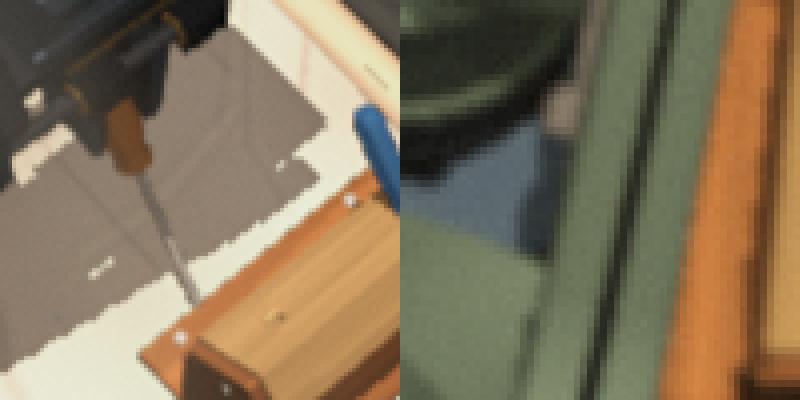

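>>> arm_command(
  motion=[
    {"offset": [-0.011, 0, -0.006], "spin": 0},
    {"offset": [-0.01, 0, -0.005], "spin": 0},
    {"offset": [-0.011, 0, -0.003], "spin": 0},
    {"offset": [-0.01, 0, -0.002], "spin": 0},
    {"offset": [-0.01, 0, -0.001], "spin": 0},
  ],
)

```text
time_s: 14.4
ee_pos: [533.5, -94.7, 133.1]
ee_rot: [-180.0, 0.0, 89.7]
force: [0.6, 0.6, -1.3]
gripper_width: 22.1
gripper_force: 12.0
```

>>> arm_command(
  motion=[
    {"offset": [-0.008, 0, -0.001], "spin": 0},
    {"offset": [0, 0, 0], "spin": 0},
  ],
)

```text
time_s: 14.65
ee_pos: [533.7, -102.3, 134.3]
ee_rot: [-180.0, -0.0, 89.7]
force: [0.1, -0.1, -0.6]
gripper_width: 21.5
gripper_force: 12.0
```

```bash
python3 - <<'E'
from h import *
s=env.state(); print(np.round(s['ee_pos'],1),s['force'].round(1),s['gripper_width'],s['time_s'])
im,d=env.grab_frame('scene'); cv2.imwrite('pics/s4.png',im)
print(env.pinpoint('scene','long_driver_tip')[:1],env.pinpoint('scene','long_driver_mid')[:1])
cv2.imwrite('pics/tips4.png',cv2.resize(im[200:300,290:390],(600,600),interpolation=cv2.INTER_NEAREST))
E
```

```text
[ 533.7 -102.3  134.3] [ 0.1 -0.1 -0.6] 21.49753928841202 14.65
[] []
```

View pics/tips4.png

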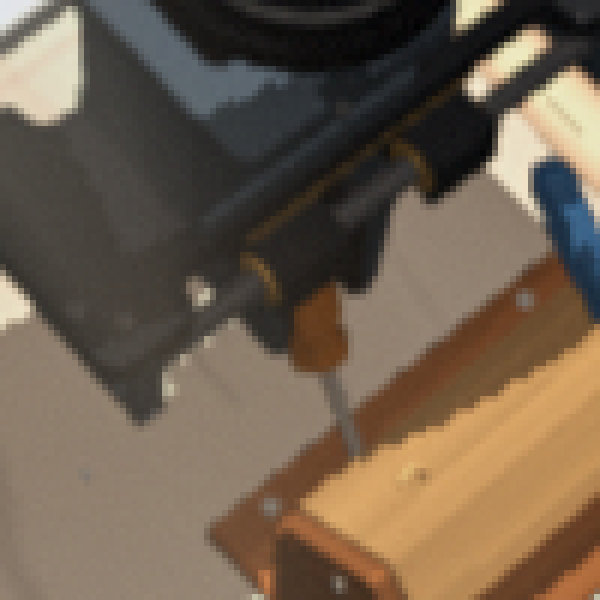

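>>> arm_command(
  motion=[
    {"offset": [0.02, 0, -0.03], "spin": 0},
    {"offset": [0.04, 0, -0.03], "spin": 0},
    {"offset": [0.04, 0, 0], "spin": 0},
    {"offset": [0, 0, 0], "spin": 0},
  ],
)

```text
time_s: 15.3
ee_pos: [534.0, 0.7, 194.7]
ee_rot: [180.0, -0.0, 90.0]
force: [0.4, -1.0, -0.2]
gripper_width: 21.5
gripper_force: 12.0
```

```bash
python3 - <<'E'
from h import *
s=env.state(); print(np.round(s['ee_pos'],1),s['force'].round(1),s['gripper_width'],s['time_s'])
im,d=env.grab_frame('scene'); cv2.imwrite('pics/s5.png',im)
r=env.pinpoint('scene','long_driver_tip')[:1]; print(r)
u,v=map(int,r[0]['location']) if r else (320,230)
u0,v0=u-50,v-70; print(u0,v0); cv2.imwrite('pics/tips5.png',cv2.resize(im[v0:v0+100,u0:u0+100],(600,600),interpolation=cv2.INTER_NEAREST))
def proj(n,p):
    m,Rm,e=cam(n); q=Rm.T@(np.array(p)-e); return np.round([m['fx']*q[0]/q[2]+m['cx'],m['fy']*q[1]/q[2]+m['cy']],1)
g=np.array(s['ee_pos'])+[0,0,5]
for th in (0,5,10,15): 
    a=np.array([0,np.sin(np.radians(th)),np.cos(np.radians(th))]); print(th,'shoulder',proj('scene',g-a*46),'tip',proj('scene',g-a*138))
E
```

```text
[534.    0.7 194.7] [ 0.4 -1.  -0.2] 21.478254488991414 15.3
[{'location': [321.3, 237.8], 'score': 0.52}]
271 167
0 shoulder [298. 196.] tip [300.1 222.1]
5 shoulder [299.5 197.5] tip [304.1 226.3]
10 shoulder [300.9 198.8] tip [308.1 230.2]
15 shoulder [302.4 200.1] tip [312.1 233.9]
```

View pics/tips5.png

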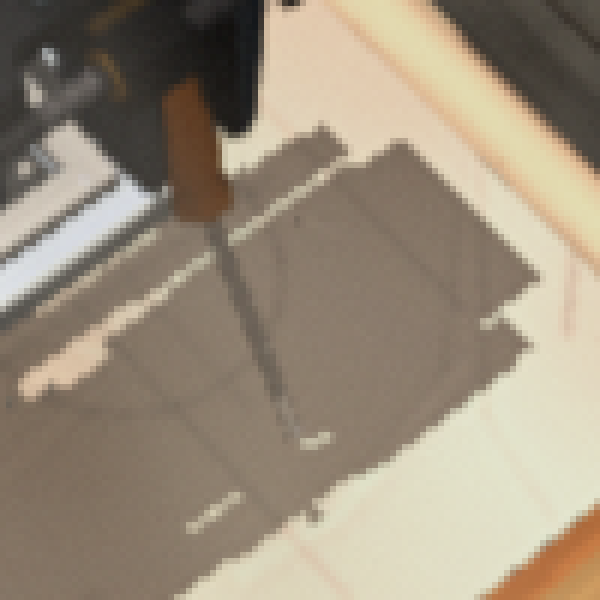

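Tip (319.7,240) and shoulder (305,203) mean about 25° of tilt is left, because the tip rode over the thin plate edge. The rack's board has a front corner near y −140, z 70. I'll push the blade against that, moving straight in −y.

>>> arm_command(
  motion=[
    {"offset": [-0.02, 0, 0.012], "spin": 0},
    {"offset": [-0.02, 0, 0.011], "spin": 0},
    {"offset": [-0.02, 0, 0], "spin": 0},
    {"offset": [-0.016, 0, 0], "spin": 0},
    {"offset": [0, 0, 0], "spin": 0},
  ],
)

```text
time_s: 16.02
ee_pos: [534.1, -79.3, 171.6]
ee_rot: [180.0, -0.0, 89.6]
force: [0.5, 0.3, -0.3]
gripper_width: 21.1
gripper_force: 12.0
```

>>> arm_command(
  motion=[
    {"offset": [-0.01, 0, 0], "spin": 0},
    {"offset": [-0.01, 0, 0], "spin": 0},
    {"offset": [-0.01, 0, 0], "spin": 0},
    {"offset": [0, 0, 0], "spin": 0},
  ],
)

```text
time_s: 16.52
ee_pos: [533.7, -108.3, 171.2]
ee_rot: [-180.0, 0.0, 89.7]
force: [-0.1, 0.1, -1.2]
gripper_width: 21.5
gripper_force: 12.0
```

>>> arm_command(
  motion=[
    {"offset": [-0.008, 0, 0], "spin": 0},
    {"offset": [-0.008, 0, 0], "spin": 0},
    {"offset": [-0.008, 0, 0], "spin": 0},
    {"offset": [0, 0, 0], "spin": 0},
  ],
)

```text
time_s: 17.02
ee_pos: [533.7, -132.6, 171.2]
ee_rot: [180.0, 0.0, 89.7]
force: [0.5, 0.7, -0.7]
gripper_width: 21.8
gripper_force: 12.0
```

>>> arm_command(
  motion=[
    {"offset": [-0.004, 0, 0], "spin": 0},
    {"offset": [0, 0, 0], "spin": 0},
  ],
)

```text
time_s: 17.27
ee_pos: [533.7, -135.8, 171.3]
ee_rot: [180.0, 0.0, 89.8]
force: [0.2, 1.5, -0.4]
gripper_width: 21.8
gripper_force: 12.0
```

>>> arm_command(
  motion=[
    {"offset": [0.02, 0, 0], "spin": 0},
    {"offset": [0.035, 0, -0.012], "spin": 0},
    {"offset": [0.04, 0, -0.012], "spin": 0},
    {"offset": [0.04, 0, 0], "spin": 0},
    {"offset": [0, 0, 0], "spin": 0},
  ],
)

```text
time_s: 17.9
ee_pos: [533.9, 2.3, 195.6]
ee_rot: [180.0, -0.0, 90.0]
force: [-0.4, -0.5, -1.1]
gripper_width: 21.6
gripper_force: 12.0
```

```bash
cat > meas.py <<'E'
from h import *
s=env.state(); g=np.array(s['ee_pos'])+[0,0,5]; print(g.round(1),s['time_s'],s['force'].round(1))
def proj(n,p):
    m,Rm,e=cam(n); q=Rm.T@(np.array(p)-e); return np.array([m['fx']*q[0]/q[2]+m['cx'],m['fy']*q[1]/q[2]+m['cy']])
ims={n:env.grab_frame(n)[0] for n in('scene','top')}
for n in ims:
    cv2.imwrite(f'pics/m_{n}_{int(s["time_s"]*100)}.png',ims[n])
    for t in ('long_driver_tip','long_driver_mid'):
        for r in env.pinpoint(n,t)[:2]: print(n,t,np.round(r['location'],1),round(r['score'],2))
for n in ims:
    print(n,'pred shoulder/tip @0,5,10,20:',[ (proj(n,g-a*46).round(0).tolist(),proj(n,g-a*138).round(1).tolist()) for a in [np.array([0,np.sin(x),np.cos(x)]) for x in np.radians([0,5,10,20])]])
E
python3 meas.py
```

```text
[533.9   2.3 200.6] 17.9 [-0.4 -0.5 -1.1]
scene long_driver_tip [304.2 223.6] 0.61
scene long_driver_mid [297.1 180.2] 0.57
scene pred shoulder/tip @0,5,10,20: [([297.0, 195.0], [299.5, 221.3]), ([299.0, 197.0], [303.5, 225.5]), ([300.0, 198.0], [307.5, 229.5]), ([303.0, 200.0], [315.4, 236.5])]
top pred shoulder/tip @0,5,10,20: [([292.0, 234.0], [294.9, 245.3]), ([295.0, 234.0], [301.5, 246.2]), ([297.0, 234.0], [308.1, 246.9]), ([302.0, 235.0], [321.0, 248.0])]
```

```bash
ls pics; python3 - <<'E'
import cv2,numpy as np
a=cv2.imread('pics/m_scene_1790.png').astype(int).sum(2); b=cv2.imread('pics/s5.png').astype(int).sum(2); z=cv2.imread('pics/s3.png').astype(int).sum(2)
for v in range(198,232,2): print(v,'cols292-316',a[v,292:316])
E
```

```text
m_scene_1789.png
m_top_1789.png
s2.png
s2c.png
s3.png
s4.png
s5.png
scene1.png
scened.npy
tips.png
tips2.png
tips3.png
tips4.png
tips5.png
top1.png
topd.npy
w1.png
w1d.npy
w2.png
w3.png
w3P.npy[ WARN:0@0.016] global loadsave.cpp:275 findDecoder imread_('pics/m_scene_1790.png'): can't open/read file: check file path/integrity
Traceback (most recent call last):
AttributeError: 'NoneType' object has no attribute 'astype'
```

```bash
python3 - <<'E'
import cv2,numpy as np
a=cv2.imread('pics/m_scene_1789.png').astype(int).sum(2)
for v in range(196,234,2): print(v,a[v,292:314]//4)
E
```

```text
196 [114  70  46  44  44  44  48  52  54  81 133 150 153 151 149 125 117 117
  98  86  86  87]
198 [163 154 138 115  88  61  56  62  82 141 155 153 132 104  92  90  89  84
  81  79  78  81]
200 [163 162 145 130 104  71  63  60  69 107 118 100  89  87  90  91  91  86
  85  84  81  80]
202 [159 143 119  85  68  63  62  63  72  86  91  91  91  89  88  85  86  86
  86  88  94 121]
204 [ 89  71  66  66  72  81  69  63  69  88  91  89  88  88  88  89  90  97
 126 135 126 101]
206 [ 66  73  81  84  91  90  79  68  65  79  87  89  90  90  97 127 134 125
 102  94  92  90]
208 [ 82  89  91  90  90  90  82  68  65  72  87  95  98 123 125 123 105  92
  90  91  92  91]
210 [ 90  92  90  88  87  88  89  71  67  71 119 126 121 103  93  92  92  92
  92  91  93  93]
212 [85 86 86 89 89 89 93 89 70 64 80 90 92 92 93 93 93 93 92 93 94 93]
214 [ 85  86  87  93 122 133 143 107  70  66  74  88  93  93  92  93  93  94
  94  93  93  94]
216 [ 92 120 128 140 126 119 102  90  75  68  68  88  94  93  93  92  93  93
  93  94  93  93]
218 [142 147 126  99  87  86  88  91  82  68  67  77  89  94  94  93  92  94
  94  93  93  93]
220 [99 89 89 89 89 89 87 88 88 73 66 73 89 93 93 93 94 93 95 92 94 94]
222 [88 87 89 89 89 88 90 88 88 76 68 66 85 91 92 93 93 94 94 94 94 94]
224 [87 88 89 88 88 88 89 90 91 78 72 77 87 91 92 92 93 93 94 95 93 88]
226 [83 85 87 88 88 89 90 90 91 91 90 89 90 91 91 92 93 95 93 93 90 90]
228 [87 86 86 87 87 89 90 90 91 91 91 90 92 89 91 90 92 91 89 89 93 94]
230 [87 89 87 84 86 88 90 91 91 92 92 92 92 93 91 88 87 90 93 95 96 95]
232 [88 87 89 88 86 85 87 89 90 91 90 90 89 89 90 91 92 91 91 91 94 95]
```

>>> arm_command(
  motion=[
    {"offset": [-0.035, 0, 0.0], "spin": 0},
    {"offset": [-0.035, 0, 0.012], "spin": 0},
    {"offset": [-0.035, 0, 0.012], "spin": 0},
    {"offset": [-0.022, 0, 0], "spin": 0},
    {"offset": [0, 0, 0], "spin": 0},
  ],
)

```text
time_s: 18.82
ee_pos: [533.5, -129.7, 171.0]
ee_rot: [-180.0, -0.0, 89.6]
force: [-0.6, 0.3, -0.6]
gripper_width: 21.1
gripper_force: 12.0
```

>>> arm_command(
  motion=[
    {"offset": [-0.006, 0, 0], "spin": 0},
    {"offset": [-0.007, 0, 0], "spin": 0},
    {"offset": [-0.006, 0, 0], "spin": 0},
    {"offset": [0, 0, 0], "spin": 0},
  ],
)

```text
time_s: 19.32
ee_pos: [533.7, -146.8, 171.4]
ee_rot: [180.0, -0.0, 89.8]
force: [0.4, 0.8, -0.3]
gripper_width: 22.1
gripper_force: 12.0
```

>>> arm_command(
  motion=[
    {"offset": [0.02, 0, 0], "spin": 0},
    {"offset": [0.04, 0, -0.012], "spin": 0},
    {"offset": [0.043, 0, -0.012], "spin": 0},
    {"offset": [0.043, 0, 0], "spin": 0},
    {"offset": [0, 0, 0], "spin": 0},
  ],
)

```text
time_s: 19.95
ee_pos: [533.8, 2.7, 195.5]
ee_rot: [180.0, -0.0, 90.1]
force: [-0.0, -0.7, -0.2]
gripper_width: 22.0
gripper_force: 12.0
```

```bash
python3 meas.py; python3 - <<'E'
import cv2,numpy as np,glob,os
f=max(glob.glob('pics/m_scene_*'),key=os.path.getmtime); a=cv2.imread(f).astype(int).sum(2)
for v in range(196,234,2): print(v,a[v,290:312]//4)
E
```

```text
[533.8   2.7 200.5] 19.95 [-0.  -0.7 -0.2]
scene long_driver_tip [297.9 217.5] 0.52
scene long_driver_mid [294.9 182. ] 0.43
top long_driver_mid [388.2 211.9] 0.61
scene pred shoulder/tip @0,5,10,20: [([297.0, 195.0], [299.3, 221.3]), ([299.0, 197.0], [303.3, 225.5]), ([300.0, 198.0], [307.3, 229.4]), ([303.0, 200.0], [315.2, 236.4])]
top pred shoulder/tip @0,5,10,20: [([292.0, 234.0], [294.7, 245.4]), ([294.0, 234.0], [301.3, 246.2]), ([297.0, 235.0], [307.9, 247.0]), ([302.0, 235.0], [320.7, 248.1])]
196 [102 128  99  58  44  42  45  78 150 153 144 150 153 152 152 150 148 127
  91  83  84  86]
198 [126 158 163 147 118  70  52  82 121 102  87 139 153 152 132 102  92  89
  87  85  82  79]
200 [163 164 164 163 130  78  59  65  70  67  69 109 118  99  90  88  89  90
  88  87  86  84]
202 [163 163 160 143 120  78  61  59  65  71  84  89  91  92  91  88  87  87
  85  86  87  88]
204 [153 127  89  70  65  62  61  63  78  89  91  92  91  89  87  88  88  88
  89  99 126 134]
206 [ 74  67  67  72  79  72  63  63  76  88  90  88  89  89  90  91  98 127
 134 125 103  93]
208 [ 70  73  83  89  
[... 351 characters left out ...]
 119 130 140 104  71  63  73  87  91  92  92  93  92  93  92
  94  93  92  94]
218 [127 129 142 146 127  98  86  71  64  75  89  91  92  91  92  92  94  93
  93  94  94  93]
220 [144 125  98  90  89  89  88  82  81  85  89  91  93  93  93  93  93  93
  94  94  93  93]
222 [88 86 87 88 89 87 88 91 88 88 87 88 90 91 91 93 93 93 93 93 93 93]
224 [82 84 86 86 88 89 88 90 90 90 90 89 88 89 91 92 91 93 92 93 92 94]
226 [86 83 83 84 86 87 89 89 89 89 90 91 91 89 90 90 91 92 93 94 94 92]
228 [87 87 87 84 85 87 87 89 89 90 90 89 89 91 89 90 91 91 91 91 90 89]
230 [85 87 87 87 86 84 86 87 88 88 91 91 91 92 92 92 90 88 86 89 92 94]
232 [86 88 87 87 87 87 86 85 87 89 89 90 89 90 89 87 90 92 92 91 90 93]
```

```bash
python3 - <<'E'
from h import *
m=env.camera_model('wrist'); H=np.linalg.inv(np.array(m['hand_eye']))
def pj(p): q=(H@np.r_[p,1])[:3]; return np.round([m['fx']*q[0]/q[2]+m['cx'],m['fy']*q[1]/q[2]+m['cy'],q[2]],1)
print('pred shoulder',pj([0,0,41]),'tip',pj([0,0,133]),'tip +5deg',pj([-8.0*1.5,0,132]))
im,d=env.grab_frame('wrist'); cv2.imwrite('pics/w5.png',im)
for t in('long_driver_tip','long_driver_mid'): print(t,env.pinpoint('wrist',t)[:2])
print(env.boxes_of('wrist','long_driver')[:1])
g=im.astype(int).sum(2)//4
for v in range(214,284,4): print(v,g[v,304:340:2],d[v,314:328:3].round())
E
```

```text
pred shoulder [320.6 277.4 208.1] tip [320.9 236.6 297.4] tip +5deg [320.9 252.7 299.3]
long_driver_tip [{'location': [321.9, 224.5], 'score': 0.97}]
long_driver_mid [{'location': [323.4, 293.9], 'score': 0.97}]
[{'bbox': [293.6, 230.2, 352.2, 359.7], 'score': 0.57}]
214 [86 85 83 85 85 84 82 85 83 79 84 85 84 85 85 83 85 86] [357. 357. 357. 357. 355.]
218 [83 84 85 87 85 83 85 85 82 80 84 85 85 86 86 85 89 88] [357. 358. 357. 358. 357.]
222 [83 84 82 82 86 85 86 85 82 81 85 87 86 88 86 86 88 86] [357. 358. 359. 359. 357.]
226 [85 83 84 84 84 86 84 86 85 80 84 87 87 86 88 89 88 86] [359. 359. 359. 359. 358.]
230 [84 86 86 85 85 86 86 69 55 53 54 89 87 88 88 88 88 88] [360. 361. 280. 280. 360.]
234 [86 86 86 86 86 85 85 78 52 52 52 87 87 89 86 87 89 89] [362. 360. 267. 267. 361.]
238 [84 85 85 87 87 86 89 67 52 53 53 88 89 87 88 86 88 87] [362. 361. 255. 254. 362.]
242 [85 86 86 85 86 85 87 60 52 54 50 86 87 88 87 88 87 88] [362. 362. 243. 244. 363.]
246 [86 85 84 85 88 85 86 59 49 51 49 86 88 88 87 86 89 88] [364. 363. 232. 233. 363.]
250 [87 86 84 84 41 42 42 38 42 41 43 40 41 45 51 87 88 87] [199. 198. 198. 200. 199.]
254 [138 137 112  40  42  42  39  39  40  40  43  42  38  38  40  41  86  86] [183. 184. 184. 186. 183.]
258 [86 38 40 37 41 42 42 39 41 40 40 40 40 43 44 42 42 60] [177. 176. 177. 177. 176.]
262 [39 36 37 40 37 43 39 42 40 41 42 40 38 43 38 40 36 38] [169. 169. 170. 170. 169.]
266 [37 39 39 41 43 39 42 36 41 42 38 37 37 39 39 39 37 39] [164. 164. 165. 166. 164.]
270 [37 41 39 37 39 41 40 38 40 37 41 38 38 39 43 37 39 38] [158. 158. 159. 160. 158.]
274 [38 39 40 38 40 42 37 38 42 41 40 40 40 39 41 37 42 39] [152. 153. 154. 155. 155.]
278 [37 39 38 38 39 39 36 38 39 40 41 37 37 36 38 38 39 40] [148. 148. 149. 150. 150.]
282 [35 39 39 39 40 39 40 38 38 40 41 35 38 38 42 39 38 37] [144. 145. 145. 145. 144.]
```

```bash
cat > wt.py <<'E'
from h import *
c=cam('wrist'); im,d=env.grab_frame('wrist'); m,Rm,e=c; L=[]
for v in range(222,256):
    for u in range(316,328):
        z=d[v,u]
        if 215<z<320: L.append((Rm@np.array([(u-m['cx'])/m['fx']*z,(v-m['cy'])/m['fy']*z,z])+e))
L=np.array(L); k=L[:,2].argsort(); c0=np.median(L,0); L=L[np.linalg.norm(L[:,:2]-c0[:2],axis=1)<15]
pz=np.polyfit(L[:,2],L[:,1],1); px=np.polyfit(L[:,2],L[:,0],1)
print('tilt y',np.degrees(np.arctan(pz[0])).round(2),'tilt x',np.degrees(np.arctan(px[0])).round(2),'rms',np.std(L[:,1]-np.polyval(pz,L[:,2])).round(2),'z range',L[:,2].min().round(1),L[:,2].max().round(1),'n',len(L))
zt=L[:,2].min(); print('tip approx',np.polyval(px,zt).round(1),(np.polyval(pz,zt)-2.5).round(1),zt.round(1)); s=env.state(); print(np.round(s['ee_pos'],1),s['time_s'])
E
python3 wt.py
```

```text
tilt y 1.52 tilt x -0.24 rms 0.59 z range 64.8 131.7 n 150
tip approx 534.9 3.7 64.8
[534.2  -1.2 195.3] 20.5
```

>>> arm_command(
  motion=[
    {"offset": [0.03, -0.003, 0], "spin": 0},
    {"offset": [0.035, -0.003, 0], "spin": 0},
    {"offset": [0.035, -0.003, 0], "spin": 0},
    {"offset": [0.025, -0.003, 0.007], "spin": 0},
    {"offset": [0, 0, 0], "spin": 0},
  ],
)

```text
time_s: 21.12
ee_pos: [522.2, 125.3, 187.8]
ee_rot: [-179.9, 0.0, 89.9]
force: [0.6, -0.1, -0.5]
gripper_width: 21.6
gripper_force: 12.0
```

>>> arm_command(
  motion=[
    {"offset": [0, 0, 0], "spin": 0},
    {"offset": [0, 0, 0], "spin": 0},
  ],
)

```text
time_s: 21.38
ee_pos: [523.0, 123.4, 188.6]
ee_rot: [180.0, 0.0, 89.7]
force: [-0.6, -0.5, -0.3]
gripper_width: 21.4
gripper_force: 12.0
```

```bash
python3 wt.py; python3 - <<'E'
from h import *
c=cam('wrist'); im,d=env.grab_frame('wrist')
for t,z in(('screw_head',27),('long_driver_tip',57)):
    for r in env.pinpoint('wrist',t)[:2]: print(t,np.round(r['location'],1),round(r['score'],2),at_z('wrist',r['location'],z,c).round(1))
im,d=env.grab_frame('scene')
for t,z in(('screw_head',27),('long_driver_tip',57)):
    for r in env.pinpoint('scene',t)[:2]: print('scene',t,np.round(r['location'],1),round(r['score'],2),at_z('scene',r['location'],z).round(1))
E
```

```text
tilt y 1.46 tilt x -0.28 rms 0.58 z range 58.2 124.6 n 150
tip approx 523.8 128.5 58.2
[523.  123.5 188.6] 21.425
screw_head [315.7 230.3] 0.85 [518.8 122.   27. ]
long_driver_tip [319.5 226.6] 0.56 [522.1 131.3  57. ]
scene screw_head [258.9 193.4] 0.56 [522.6 121.2  27. ]
scene long_driver_tip [253.  181.8] 0.64 [520.9 132.8  57. ]
```

Both slope measurements put the tilt at about 1.5°, which is fine. The tip sits about 6–7 mm to +y of the screw, so I shift it.

>>> arm_command(
  motion=[
    {"offset": [-0.007, -0.001, 0.001], "spin": 0},
    {"offset": [0, 0, 0], "spin": 0},
    {"offset": [0, 0, 0], "spin": 0},
    {"offset": [0, 0, 0], "spin": 0},
  ],
)

```text
time_s: 22.22
ee_pos: [521.7, 117.4, 187.4]
ee_rot: [180.0, -0.0, 89.8]
force: [0.3, 0.1, -0.8]
gripper_width: 21.7
gripper_force: 12.0
```

```bash
python3 wt.py; python3 - <<'E'
from h import *
s=env.state(); print(s['gripper_width'],s['gripper_force'],s['force'].round(1))
c,im,P=cloud('scene','s9')
for t,z in(('screw_head',27),('long_driver_tip',57)):
    for r in env.pinpoint('scene',t)[:2]: print('scene',t,np.round(r['location'],1),round(r['score'],2),at_z('scene',r['location'],z).round(1))
print(env.pinpoint('scene','short_driver')[:1],env.boxes_of('scene','turnbutton')[:1])
E
```

```text
tilt y 1.5 tilt x -0.26 rms 0.61 z range 56.5 122.7 n 149
tip approx 522.5 122.5 56.5
[521.7 117.4 187.4] 22.275
21.586637168772597 12.000010248584658 [ 0.6 -0.  -0.7]
scene screw_head [260.2 192.9] 0.88 [525.3 120.5  27. ]
scene long_driver_tip [258.4 184.3] 0.68 [525.6 121.3  57. ]
scene long_driver_tip [386.1 249.2] 0.43 [ 621.3 -142.4   57. ]
[{'location': [387.8, 249.3], 'score': 0.55}] [{'bbox': [215.1, 199.8, 242.6, 223.1], 'score': 0.57}]
```

The tip is at (522.5,122.5,56.5). It is over the screw, about 29.5 mm up, with about 1.5° of tilt.

```bash
python3 -c "
from workcell import env
print(env.job_done())"
```

```text
the job is handed in; nothing more can be done
None
```

I turned the turnbutton square across the front rail, and the long screwdriver is now held upright within about 1.5°, its tip about 3 cm above the screw. The short driver is still in the rack, and the job was handed in at about 22 s with no verdict returned.

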